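Move three seized exhibits on to their next instruments

TASK

Each of the three seized exhibits has finished where it stands, so move them all on to the next instrument: the toy van from the tag reader pad to the scale, the perfume bottle from the scale to the photo turntable, and the cream jar from the turntable to the reader pad. An instrument takes one exhibit at a time, so park one exhibit in the empty holding tray on the way; never put an exhibit on the bare desk, knock one over or let two touch. Set each one down gently (not dropped), standing upright in the middle of its pan, disc or pad, let go of everything, and leave the other things on the desk where they are.

Things in the scene. Friction and masses are not known exactly. Their poses are not given: they have to be found in the camera images.
- toy_van: die-cast toy delivery van, red with dark windows, 92 long (its x, bonnet at +x) x 38 wide (its y) x 41 mm high (roof rails; the roof is at 40), about 160 g, on four fixed wheels that do not turn. Flat sides 38 mm apart from 6 to 40 mm high over its middle: pinch it across its width there. Origin: underside of the wheels, middle of the van; z up. Starts on the reader pad, goes to the scale
- perfume_bottle: rectangular amber glass perfume bottle, 52 (its x) x 30 mm (its y), flat-sided up to 55 mm, then a round black cap of 26 mm diameter up to 79 mm; about 170 g. Pinch the glass across the 30 mm. Origin: middle of its underside; z up. Starts on the scale, goes to the turntable
- cream_jar: low round white cosmetics jar with a smooth wooden lid, 56 mm diameter at the lid (23 to 40 mm high), 54 mm below; 40 mm high, about 140 g. Origin: middle of its underside; z up. Starts on the turntable, goes to the reader pad
- scale: white compact bench scale with a square steel pan 126 x 126 mm whose flat top is 40 mm above the desk; the housing with display and keys (30 to 34 mm high) reaches 125 mm to its -x side, towards the robot. Fixed. Origin: on the desk, straight below the middle of the pan; z up
- turntable: photo turntable, flat white disc of 160 mm diameter with tick marks, top 32 mm above the desk, on a black foot with a small control block on its -x side. Fixed and it does not turn. Origin: on the desk, straight below the middle of the disc; z up
- reader: tag reader pad, flat black slab 130 (its x) x 160 mm (its y) with thin grey rings (flush) about its middle, top 24 mm above the desk. Fixed. Origin: on the desk, straight below the middle of the pad; z up
- tray: empty shallow holding tray, grey with white floor, 140 (its x) x 180 mm (its y), walls 4 mm thick with a rim that stands 4 mm further out all round, rim 14 mm above the desk, inner floor 6 mm above the desk. Fixed. Origin: on the desk, straight below the middle of the floor; z up. The free spot for parking
- label_roll: bystander: roll of blank labels standing on end, 68 mm diameter, 40 mm high, loose. Origin: middle of its underside. Leave alone
- check_weight: bystander: steel knobbed check weight, 28 mm diameter, 45 mm high, loose. Origin: middle of its underside. Leave alone
- loupe: bystander: black stand magnifier, 42 mm diameter, 42 mm high, loose. Origin: middle of its underside. Leave alone
Not all that is in view belongs to the job. What is shaped like the reader but purple is not meant.

How it is judged:
By the outcome, as a careful person would: the job done as asked, in the order asked, and still so for the second after the job is handed in, with the robot touching nothing.
It also fails if it takes over 122 s, if anything falls off the work surface, if the arm or the gripper's body presses on something with over 40 N, if the wrist force passes 120 N, or if a joint passes its speed limit or range.

ROBOT

A 6-joint arm with a two-finger parallel gripper is mounted at the origin on the work surface. World frame = base frame: x ahead of the robot, y to its left, z up, the work surface at z = 0. Lengths are in mm, angles in degrees, forces in N, time in s.
With the tool pointing down it reaches from about 350 to 850 mm from the base axis. Payload 8.1 kg.
Tool frame: the origin (TCP) lies midway between the tips of the shut fingers; the grasp point (between the pads) lies 19 mm behind it (r.pinch_z is the distance from the TCP to the grasp point, in mm); z points along the fingers, y is the line along which they close (so a half turn about z gives the same grasp; the last joint's range is limited). The gripper opens to 85 mm and grips with 20 to 120 N. Pads are 22 mm wide; open, the fingers measure 114 mm over their backs; the gripper's body (76 mm by 85 mm) begins 54 mm behind the grasp point. The pads swing forward as they close: fully open they stand 13 mm farther back than shut.
Start: joints at [-78.977, 7.471, 85.268, -0, 87.261, -4.893], TCP at [164.565, -576.995, 231.292] pointing down, gripper open.
Joint ranges: [-169.43, 169.43], [-51.17, 129.36], [1.28, 143.12], [-76.62, 256.62], [0, 156.53], [-152.29, 152.29]. Speed limits (degrees/s): [136.94, 136.94, 159.86, 180, 180, 180].

INTERFACE

Orientations are given as [roll, pitch, yaw] about the fixed x, y, z axes, in that order (R = Rz(yaw) Ry(pitch) Rx(roll)).
In Python, from bench import sensors, optics, job, r gives the robot as it stands.
- The arm moves only by the tool play_rows, never from a script. Its argument "motion" is a list that holds one entry, the list of rows, each a list of 6 numbers: the shift along the tool's x, y, z in cm, then the turn, a rotation vector about the tool's x, y, z in degrees. In form: [[[x, y, z, ax, ay, az], ...]]. A call has 1 to 5 rows; each row is the pose to reach, as a shift and turn from the pose commanded when the call began, along the tool's axes at that moment; what a row does not reach only later rows make up. A row lasts 1/10 s, in which the tool goes at most 50 mm and 8.59 degrees, less where a joint would pass 70% of its speed; a pose out of reach is approached as far as the arm can. A call with a gripper value outside its range is refused whole. "jaw" is the opening, from 0 (shut) to 1 (fully open), set as the call begins (left out, the last holds). The fingers move at their own pace and stop on an object; "squeeze" is the grip in N (left out, the last holds). Time passes only in rows, so rows that repeat a pose let the fingers close. It gives the time, the measured TCP pose, the force, the opening and the grip force at its end, in the units of the state.
- sensors.sense(): the state, without advancing time (a new reading comes with each control period).
- optics.snapshot(name): name is "side" or "top"; returns a dict with "pixels" (384x512x3 uint8, red, green, blue), "mtx" (3x3 intrinsics, pixels), "R" (3x3) and "t" (3): a world point X has camera coordinates R X + t. Camera axes: x right, y down, z forward; pixel columns grow to the right and rows downward; lengths in mm; the calibration is good to about 2 mm. A picture is of the moment at which its call begins. There is no depth.
- job.hand_in(): hands the job in; it is judged then, once.
The state is a dict: "time": time; "joint_pos": joint angles; "qd": joint speeds; "joint_efforts": joint torques, N m; "tool_pos": TCP position; "tcp_rot": TCP orientation; "ft_force": force on the tool from outside, world axes, zero at the start; "wrist_torque": the same for the moment, N m; "finger_gap": finger opening in mm; "grip_force": force on a finger pad.
Only numpy, scipy, OpenCV 4.12 (cv2) and the standard library are available. Lean on these libraries where they do the work, as an engineer would, in place of code of your own. Each camera call takes 0.05 s, during which the arm holds its last target. There are 200 camera calls.

## Working session

There is one attempt and no reset: what is moved stays moved. The work goes in short steps, Python scripts to look and compute and a tool call to move; the robot and the scene stay as the last step left them, time stands still between calls to the robot, and variables do not carry over. Pictures are saved under pics/ and viewed, at most 14 in all, crops included, and the job is handed in when it is done.

Besides the shell and the picture viewer there is one more tool, called after "Request:" as name([rows], argument=value, ...), one row to a line, values as JSON. play_rows: Moves the arm, as the interface text tells. Its arguments: {"type":"object","properties":{"motion":{"type":"array","items":{"type":"array","items":{"type":"array","items":{"type":"number"}}}},"jaw":{"type":"number"},"squeeze":{"type":"number"}},"required":["motion"]}

```bash
ls; mkdir -p pics
python3 - <<'E'
from bench import sensors, optics, job, r
import cv2
print(sensors.sense()); print(r.pinch_z)
for n in("top","side"):
    s=optics.snapshot(n); cv2.imwrite(f"pics/{n}0.png",s["pixels"][:,:,::-1]); print(n,s["mtx"].tolist(),s["R"].tolist(),s["t"].tolist())
E
```

```text
pics
{'time': 0.0, 'joint_pos': array([-7.89776574e+01,  7.51335365e+00,  8.53303584e+01, -9.78929800e-04,
        8.72622351e+01, -4.89207270e+00]), 'qd': array([-0.066068  ,  0.02140582, -0.05329532,  0.10313396, -0.0274762 ,
        0.02675165]), 'joint_efforts': array([ 1.06488151e-03, -5.69399178e+01, -5.00550091e+01, -3.34838860e-04,
        1.45219118e-02, -1.20096999e-05]), 'tool_pos': array([ 164.43874611, -576.44490623,  230.25238927]), 'tcp_rot': array([-1.79894355e+02, -8.06090638e-03,  1.59144556e+01]), 'ft_force': array([ 0.78747146,  0.99981698, -0.96524045]), 'wrist_torque': array([ 0.04991043, -0.0039959 , -0.03211481]), 'grip_force': 0.0, 'finger_gap': 85.17282157540828}
18.700000000000003
top [[482.67574750588255, 0.0, 255.72990284206583], [0.0, 482.67574750588255, 188.46477624661995], [0.0, 0.0, 1.0]] [[-0.0042524483848888454, -0.9999575917165496, -0.008168932070508124], [-0.9836852242037589, 0.005652161397877447, -0.17980943455428916], [0.17984798126733234, 0.007271027435724925, -0.9836675433265522]] [-9.159980345986886, 469.5948727638928, 1302.4201309043071]
side [[475.939680804727, 0.0, 254.65504427764566], [0.0, 475.939680804727, 198.53791124027484], [0.0, 0.0, 1.0]] [[-0.9537187358547543, -0.3006646663124611, 0.004618583205462305], [-0.155217347825506, 0.47908366329577845, -0.8639365824509996], [0.2575425165164486, -0.8246693895097075, -0.5035794378169757]] [416.8374158907144, 113.65759984489583, 1058.2556354943251]
```

View pics/top0.png

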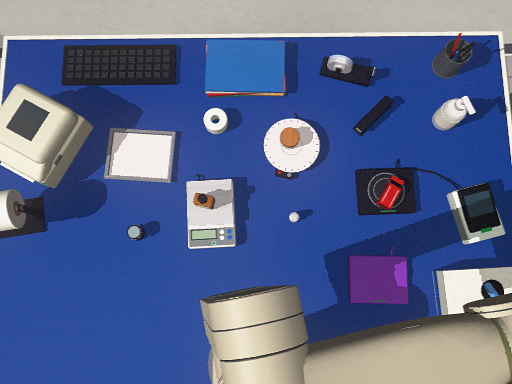

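View pics/side0.png

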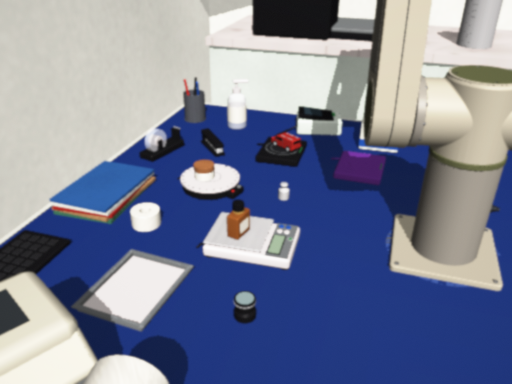

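The top view shows the tray at px (142,155), scale pan about (211,202) with the bottle at (204,200), turntable (291,145) with the jar (290,138), black reader (386,191) with the van (391,193), and the purple decoy (379,279). Loose bystanders are the roll (215,121), weight (294,217) and loupe (136,232). The side view shows all three exhibits upright.

```bash
cat > h.py <<'E'
import numpy as np, cv2
from bench import sensors, optics, job, r
def ray(s,uv,z):
    uv=np.atleast_2d(np.array(uv,float)); K,R,t=map(np.array,(s["mtx"],s["R"],s["t"]))
    c=-R.T@t; d=np.linalg.solve(K,np.c_[uv,np.ones(len(uv))].T).T@R
    return (c+d*((z-c[2])/d[:,2])[:,None])[:,:2]
def px(s,X):
    p=(np.atleast_2d(X)@np.array(s["R"]).T+s["t"])@np.array(s["mtx"]).T
    return p[:,:2]/p[:,2:]
def blob(mask,near=None):
    """largest contour (or the one nearest to a pixel)"""
    cs=[c for c in cv2.findContours(mask.astype(np.uint8),cv2.RETR_EXTERNAL,cv2.CHAIN_APPROX_NONE)[0] if cv2.contourArea(c)>8]
    if near is None: return max(cs,key=cv2.contourArea)[:,0]
    return max(cs,key=lambda c:cv2.pointPolygonTest(c,near,True))[:,0]
def hsv(s): return cv2.cvtColor(s["pixels"],cv2.COLOR_RGB2HSV).astype(int)
def rect(P):
    (x,y),(w,h),a=cv2.minAreaRect(P.astype(np.float32)); 
    return np.round([x,y,w,h,a],1)
E
python3 - <<'E'
from h import *
s=optics.snapshot("top"); g=hsv(s); H,S,V=g[...,0],g[...,1],g[...,2]
print("cam",-np.array(s["R"]).T@s["t"])
desk=(H>100)&(H<130)&(S>150)
light=~desk&(V>90)
print("tray",rect(ray(s,blob(light,(142,155)),14)))
w=(S<70)&(V>120)
print("scale",rect(ray(s,blob(w|light,(211,190)),38)))
c=blob(light,(280,155)); P=ray(s,c,32); print("disc",cv2.fitEllipse(P.astype(np.float32)),cv2.minEnclosingCircle(P.astype(np.float32)))
blk=(V<60)&(S<200)|((H<12)|(H>170))&(S>120)
c=blob((V<75)&~((H>105)&(H<130)&(S>140))|light,(375,205)); print("reader",rect(ray(s,c,24)))
red=((H<8)|(H>170))&(S>150)&(V>80)
c=blob(red,(391,193)); print("van",rect(ray(s,c,60)),rect(c))
org=(H>3)&(H<22)&(S>90)&(V>60)
c=blob(org,(290,137));P=ray(s,c,72);print("jar",cv2.minEnclosingCircle(P.astype(np.float32)),rect(P))
c=blob(org,(210,202));print("bottle",rect(ray(s,c,95)),rect(c))
for n,p,z in(("roll",(215,114),40),("weight",(294,217),35),("loupe",(136,232),40)):
    P=ray(s,blob(light if n!="loupe" else ~desk,p),z);print(n,rect(P))
im=s["pixels"][95:260,100:420,::-1]; cv2.imwrite("pics/crop.png",cv2.resize(im,None,fx=2.5,fy=2.5,interpolation=cv2.INTER_CUBIC))
s=optics.snapshot("side"); im=s["pixels"][120:280,180:320,::-1]; cv2.imwrite("pics/cs.png",cv2.resize(im,None,fx=3.6,fy=3.6,interpolation=cv2.INTER_CUBIC))
E
```

```text
cam [ 227.65695405  -21.2837504  1365.51117183]
tray [595.  344.7 270.7 188.8  85.7]
scale [410.4 113.3 208.4 136.9   3.1]
disc ((595.0285034179688, -119.50520324707031), (160.70974731445312, 177.70376586914062), 165.68606567382812) ((594.1384887695312, -125.36223602294922), 93.64542388916016)
reader [ 435.6 -498.9  438.5  186.    73.9]
van [ 452.8 -380.4   42.2   93.4   60. ] [390.4 192.7  15.7  33.1  28.1]
jar ((609.1216430664062, -106.407470703125), 28.97533416748047) [ 609.5 -106.2   53.6   56.4   70.4]
bottle [428.4 126.5  56.   33.2  77.1] [203.9 200.5  20.9  12.4  13. ]
roll [669.1 102.6  79.6  69.8  18.5]
weight [ 390.  -117.1   27.7   28.    89. ]
loupe [351.5 319.9  47.4  41.3  89.7]
```

View pics/crop.png

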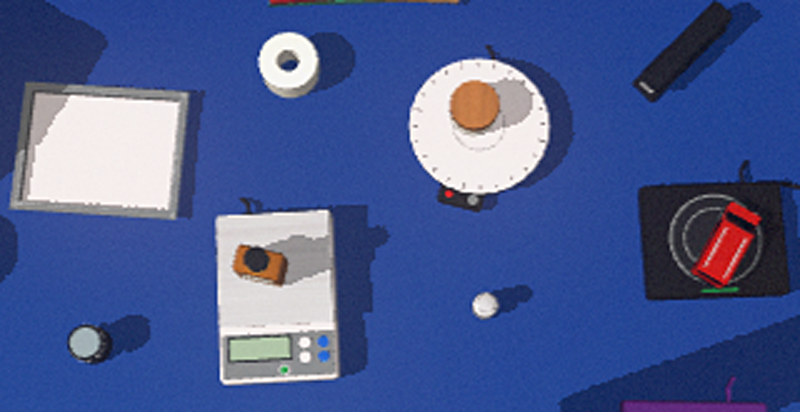

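View pics/cs.png

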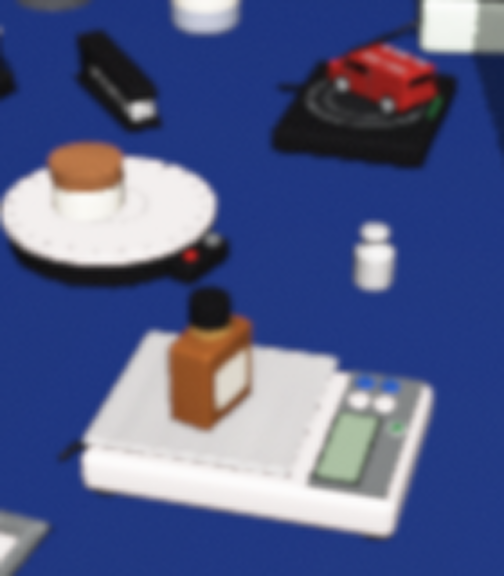

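The crops show the jar off-centre up the disc, with the lid at crop (475,105). The bottle's cap is at crop (257,260) on the pan. The van points up and to the right, with its bonnet at crop (745,212). Instrument corners are clear, so I'll refine those centres.

Run:
```python
from h import *
s=optics.snapshot("top"); g=hsv(s); H,S,V=g[...,0],g[...,1],g[...,2]
cr=lambda a:(np.array(a,float)+.5)/2.5-.5+[100,95]
for n,z,c in (("tray",14,[(25,82),(188,93),(177,218),(11,208)]),("pan",40,[(217,213),(331,209),(337,322),(221,326)]),("reader",24,[(640,187),(783,180),(791,291),(647,299)])):
    P=ray(s,cr(c),z);print(n,P.mean(0),rect(P))
white=(S<70)&(V>100); roi=np.zeros_like(white); roi[110:174,258:326]=1
m=(white&roi).astype(np.uint8); c=cv2.convexHull(blob(m)); P=ray(s,c[:,0],32).astype(np.float32); print("disc",cv2.fitEllipse(P),cv2.minEnclosingCircle(P))
dark=(V<80)&(S<150); roi[:]=0; roi[160:222,350:422]=1
m=cv2.morphologyEx((dark&roi).astype(np.uint8),cv2.MORPH_OPEN,np.ones((5,5))); P=ray(s,cv2.convexHull(blob(m))[:,0],24); print("reader mask",rect(P))
m=dark.astype(np.uint8); m[:190]=0;m[212:]=0;m[:,:195]=0;m[:,214:]=0
P=ray(s,blob(m),119);print("cap",cv2.minEnclosingCircle(P.astype(np.float32)),rect(P))
# predicted cap position on crop
org=(H>3)&(H<22)&(S>90)&(V>60); c=blob(org,(210,202)); print("bottle@95",ray(s,cv2.boxPoints(cv2.minAreaRect(c)),95).round(1).tolist())
# side-view: van red & lid centroid & cap
q=optics.snapshot("side"); g=hsv(q); h2,s2,v2=g[...,0],g[...,1],g[...,2]
c=blob((h2>3)&(h2<22)&(s2>90)&(v2>60),(204,164)); print("side lid@72",cv2.fitEllipse(c)[0], px(q,[609,-106,63]),"cap guess px",px(q,[428,126,119]))
c=blob(((h2<8)|(h2>170))&(s2>150)&(v2>80),(287,140)); x,y,w,hh=cv2.boundingRect(c); print("van side bbox",x,y,w,hh)
for cx,cy in((453,-380),):
    a=np.radians(-30); R=np.array([[np.cos(a),-np.sin(a)],[np.sin(a),np.cos(a)]])
    B=np.array([[i*46,j*19] for i in(-1,1) for j in(-1,1)])@R.T+[cx,cy]
    A=np.vstack([np.c_[B,np.full(4,z)] for z in(34,50)]); C=px(q,A); print(C.min(0),C.max(0)); C=px(s,A); print(C.min(0),C.max(0))
```

```text
tray [576.2828484  323.31853282] [576.7 323.4 192.8 150.5  86.2]
pan [433.87070881 115.00748953] [433.9 115.  127.3 131.4   1.7]
reader [ 465.82286519 -377.76975323] [ 465.6 -378.2  128.1  165.9    2.5]
disc ((597.3984375, -113.62094116210938), (160.4322052001953, 161.0607147216797), 84.57331085205078) ((596.23828125, -113.3846206665039), 81.6022720336914)
reader mask [ 4.631e+02 -3.270e+02  1.287e+02  6.400e+01  1.000e-01]
cap ((430.2431335449219, 128.379150390625), 12.775840759277344) [430.4 128.1  24.6  22.1  45. ]
bottle@95 [[418.5, 157.3], [451.0, 150.5], [438.0, 95.8], [405.6, 102.8]]
side lid@72 (203.56655883789062, 166.05877685546875) [[205.28695226 166.29872112]] cap guess px [[241.06431567 200.80268841]]
van side bbox 271 132 30 19
[271.95268805 133.47971612] [302.20644453 150.48220298]
[374.12207471 175.60487562] [402.94351493 211.64337175]
```

Request:
play_rows([
  [[19.51,-11.56,0,0,0,15.92],[19.51,-11.56,0,0,0,15.92],[19.51,-11.56,0,0,0,15.92],[19.51,-11.56,0,0,0,15.92],[19.51,-11.56,0,0,0,15.92]],
], jaw=1, squeeze=50)

```text
time: 0.8
tool_pos: [322.6, -409.6, 231.4]
tcp_rot: [-180.0, -0.0, 0.1]
ft_force: [1.7, 0.1, 0.7]
finger_gap: 85.3
grip_force: 0.0
```

Request:
play_rows([
  [[14.48,-15.29,0,0,0,0],[14.48,-15.29,0,0,0,0],[14.48,-15.29,0,0,0,0],[14.48,-15.29,0,0,0,0],[14.48,-15.29,0,0,0,0]],
])

```text
time: 1.3
tool_pos: [468.0, -255.5, 231.4]
tcp_rot: [-179.9, -0.1, 0.3]
ft_force: [-0.9, -0.2, -0.1]
finger_gap: 85.5
grip_force: 0.0
```

Request:
play_rows([
  [[14.48,-15.29,0,0,0,0],[14.48,-15.29,0,0,0,0],[14.48,-15.29,0,0,0,0],[14.48,-15.29,0,0,0,0],[14.48,-15.29,0,0,0,0]],
])

```text
time: 1.8
tool_pos: [612.3, -102.8, 230.8]
tcp_rot: [-179.9, -0.0, 0.2]
ft_force: [-0.6, -0.1, 0.1]
finger_gap: 85.3
grip_force: 0.0
```

Request:
play_rows([
  [[-0.23,0.32,3,0,0,0],[-0.23,0.32,6.5,0,0,0],[-0.23,0.32,10,0,0,0],[-0.23,0.32,13,0,0,0],[-0.23,0.32,15,0,0,0]],
])

```text
time: 2.3
tool_pos: [605.8, -110.4, 78.2]
tcp_rot: [-180.0, 0.2, -0.0]
ft_force: [0.8, 0.3, -0.2]
finger_gap: 85.2
grip_force: 0.0
```

Request:
play_rows([
  [[0,0,1,0,0,0],[0,0,2,0,0,0],[0,0,3,0,0,0],[0,0,4,0,0,0],[0,0,4.28,0,0,0]],
])

```text
time: 2.8
tool_pos: [607.4, -109.7, 37.6]
tcp_rot: [-180.0, 0.0, -0.0]
ft_force: [1.2, 0.7, -0.3]
finger_gap: 85.5
grip_force: 0.0
```

Request:
play_rows([
  [[0,0,0,0,0,0],[0,0,0,0,0,0],[0,0,0,0,0,0],[0,0,0,0,0,0],[0,0,0,0,0,0]],
], jaw=0.3)

```text
time: 3.3
tool_pos: [608.7, -109.9, 39.6]
tcp_rot: [180.0, -0.1, 0.0]
ft_force: [1.3, 0.9, 6.5]
finger_gap: 54.4
grip_force: 53.4
```

Request:
play_rows([
  [[0,0,0,0,0,0],[0,0,0,0,0,0],[0,0,0,0,0,0],[0,0,0,0,0,0],[0,0,0,0,0,0]],
])

```text
time: 3.8
tool_pos: [608.7, -109.8, 39.6]
tcp_rot: [180.0, -0.1, 0.0]
ft_force: [0.6, 1.1, 5.6]
finger_gap: 54.7
grip_force: 53.4
```

Request:
play_rows([
  [[0,0,-0.3,0,0,0],[0,0,-1,0,0,0],[0,0,-2.2,0,0,0],[0,0,-3.6,0,0,0],[0,0,-5,0,0,0]],
])

```text
time: 4.3
tool_pos: [608.0, -109.9, 90.1]
tcp_rot: [180.0, -0.0, -0.0]
ft_force: [0.8, 0.1, -1.2]
finger_gap: 54.7
grip_force: 53.0
```

Request:
play_rows([
  [[0,0,-1.4,0,0,0],[0,0,-2.8,0,0,0],[0,0,-4,0,0,0],[0,0,-4.8,0,0,0],[0,0,-5,0,0,0]],
])

```text
time: 4.8
tool_pos: [608.5, -109.9, 140.1]
tcp_rot: [180.0, -0.1, -0.0]
ft_force: [0.2, -0.4, -2.0]
finger_gap: 54.8
grip_force: 53.0
```

Run:
```python
from h import *
print(sensors.sense()["tool_pos"],sensors.sense()["finger_gap"])
q=optics.snapshot("side"); s=optics.snapshot("top")
a=q["pixels"][60:260,120:320,::-1]; b=s["pixels"][60:260,180:380,::-1]
cv2.imwrite("pics/lift1.png",cv2.resize(np.hstack([a,b]),None,fx=2,fy=2))
```

```text
[ 608.50679946 -109.9456733   140.07051243] 54.8101423750997
```

View pics/lift1.png

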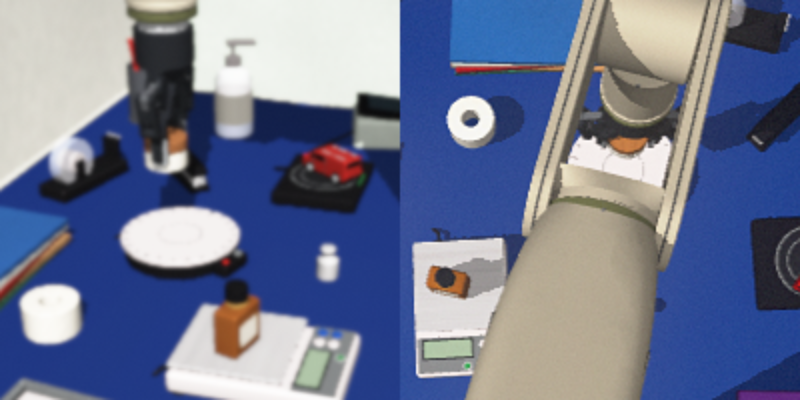

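The side view (left half) shows the jar held upright above the empty disc. Next it goes to the tray.

Request:
play_rows([
  [[-0.1,-0.6,0,0,0,0],[-0.3,-2.2,0,0,0,0],[-0.5,-5,0,0,0,0],[-0.7,-8.5,0,0,0,0],[-0.9,-12,0,0,0,0]],
])

```text
time: 5.4
tool_pos: [597.9, 12.5, 137.8]
tcp_rot: [-180.0, 0.1, -0.0]
ft_force: [-0.2, 0.3, -2.4]
finger_gap: 54.5
grip_force: 53.1
```

Request:
play_rows([
  [[-0.3,-3.6,0,0,0,0],[-0.6,-7.2,0,0,0,0],[-0.9,-10.8,0,0,0,0],[-1.2,-14.4,0,0,0,0],[-1.5,-18,0,0,0,0]],
])

```text
time: 5.9
tool_pos: [582.4, 192.9, 137.9]
tcp_rot: [-180.0, 0.1, 0.0]
ft_force: [1.1, -0.4, -1.1]
finger_gap: 54.6
grip_force: 53.1
```

Request:
play_rows([
  [[-0.3,-3.5,0,0,0,0],[-0.5,-7,0,0,0,0],[-0.7,-10,0,0,0,0],[-0.8,-12.4,0,0,0,0],[-0.8,-13.3,0,0,0,0]],
])

```text
time: 6.4
tool_pos: [573.8, 326.6, 137.7]
tcp_rot: [-180.0, 0.1, 0.2]
ft_force: [-0.3, -0.2, -1.1]
finger_gap: 54.9
grip_force: 53.1
```

Request:
play_rows([
  [[0,0,1,0,0,0],[0,0,3,0,0,0],[0,0,5.5,0,0,0],[0,0,7.5,0,0,0],[0,0,9,0,0,0]],
])

```text
time: 6.9
tool_pos: [574.6, 321.5, 45.6]
tcp_rot: [179.9, 0.2, -0.1]
ft_force: [-0.5, 0.1, -2.6]
finger_gap: 54.7
grip_force: 53.1
```

Request:
play_rows([
  [[0,0,1,0,0,0],[0,0,2,0,0,0],[0,0,2.7,0,0,0],[0,0,3,0,0,0],[0,0,3,0,0,0]],
])

```text
time: 7.4
tool_pos: [575.8, 323.3, 18.4]
tcp_rot: [180.0, 0.0, -0.0]
ft_force: [-0.1, -0.9, -2.2]
finger_gap: 54.6
grip_force: 53.1
```

Request:
play_rows([
  [[0,0,0.1,0,0,0],[0,0,0.2,0,0,0],[0,0,0.3,0,0,0],[0,0,0.4,0,0,0],[0,0,0.4,0,0,0]],
])

```text
time: 7.9
tool_pos: [575.7, 323.3, 14.4]
tcp_rot: [180.0, 0.0, -0.0]
ft_force: [-0.0, 0.4, -1.9]
finger_gap: 54.5
grip_force: 53.1
```

Request:
play_rows([
  [[0,0,0.03,0,0,0],[0,0,0.06,0,0,0],[0,0,0.1,0,0,0],[0,0,0.1,0,0,0],[0,0,0.1,0,0,0]],
])

```text
time: 8.4
tool_pos: [575.8, 323.3, 13.7]
tcp_rot: [-180.0, -0.0, -0.0]
ft_force: [-1.8, -0.3, 0.6]
finger_gap: 54.7
grip_force: 53.3
```

Request:
play_rows([
  [[0,0,0.03,0,0,0],[0,0,0.03,0,0,0],[0,0,0.03,0,0,0]],
])

```text
time: 8.7
tool_pos: [575.9, 323.3, 13.7]
tcp_rot: [-180.0, -0.0, -0.0]
ft_force: [-3.8, -2.2, 5.5]
finger_gap: 54.6
grip_force: 53.3
```

Request:
play_rows([
  [[0,0,0,0,0,0],[0,0,0,0,0,0],[0,0,0,0,0,0],[0,0,0,0,0,0],[0,0,0,0,0,0]],
], jaw=1)

```text
time: 9.2
tool_pos: [575.8, 323.3, 13.1]
tcp_rot: [-180.0, 0.0, -0.0]
ft_force: [-0.3, 0.5, -0.9]
finger_gap: 85.4
grip_force: 0.0
```

Request:
play_rows([
  [[0,0,-1,0,0,0],[0,0,-3,0,0,0],[0,0,-6,0,0,0],[0,0,-10,0,0,0],[0,0,-14,0,0,0]],
])

```text
time: 9.7
tool_pos: [575.5, 323.1, 155.0]
tcp_rot: [180.0, 0.0, -0.0]
ft_force: [0.7, 1.0, 0.4]
finger_gap: 85.6
grip_force: 0.0
```

Request:
play_rows([
  [[-1.5,2,0,0,0,-8],[-3,4,0,0,0,-16],[-4.5,6,0,0,0,-24],[-6,8,0,0,0,-32],[-7.29,9.77,0,0,0,-38.5]],
])

```text
time: 10.2
tool_pos: [502.3, 224.8, 154.1]
tcp_rot: [180.0, -0.0, 38.8]
ft_force: [-0.3, -0.3, 0.8]
finger_gap: 85.3
grip_force: 0.0
```

Request:
play_rows([
  [[-2.5,0.7,0,0,0,-8],[-5,1.3,0,0,0,-16],[-7.5,2,0,0,0,-24],[-10,2.6,0,0,0,-32],[-11.78,3.1,0,0,0,-38.5]],
])

```text
time: 10.7
tool_pos: [429.3, 127.0, 154.0]
tcp_rot: [179.9, -0.0, 77.3]
ft_force: [0.2, 0.1, 0.3]
finger_gap: 85.4
grip_force: 0.0
```

Request:
play_rows([
  [[0,0,0,0,0,0],[0,0,0,0,0,0],[0,0,0,0,0,0]],
])

```text
time: 11.0
tool_pos: [430.6, 128.5, 153.8]
tcp_rot: [179.9, -0.0, 76.9]
ft_force: [-0.1, 0.2, -0.3]
finger_gap: 85.7
grip_force: 0.0
```

Run:
```python
from h import *
print(sensors.sense()["tool_pos"])
q=optics.snapshot("side"); s=optics.snapshot("top")
a=q["pixels"][120:320,100:300,::-1]; b=s["pixels"][60:260,90:290,::-1]
cv2.imwrite("pics/b1.png",cv2.resize(np.hstack([a,b]),None,fx=2,fy=2,interpolation=cv2.INTER_CUBIC))
g=hsv(q); h2,s2,v2=g[...,0],g[...,1],g[...,2]
c=blob((h2>3)&(h2<22)&(s2>90)&(v2>60),(236,225)); print(cv2.boundingRect(c))
a=np.radians(77); R=np.array([[np.cos(a),-np.sin(a)],[np.sin(a),np.cos(a)]])
B=np.array([[i*26,j*15] for i in(-1,1) for j in(-1,1)])@R.T+[430,128]
C=px(q,np.vstack([np.c_[B,np.full(4,z)] for z in(40,95)])); print(C.round(1).tolist())
```

```text
[430.63892132 128.48612351 153.81716903]
(227, 208, 22, 31)
[[240.7, 224.6], [252.2, 228.4], [228.0, 236.0], [239.8, 240.1], [240.5, 203.6], [252.3, 207.2], [227.4, 214.4], [239.5, 218.4]]
```

View pics/b1.png

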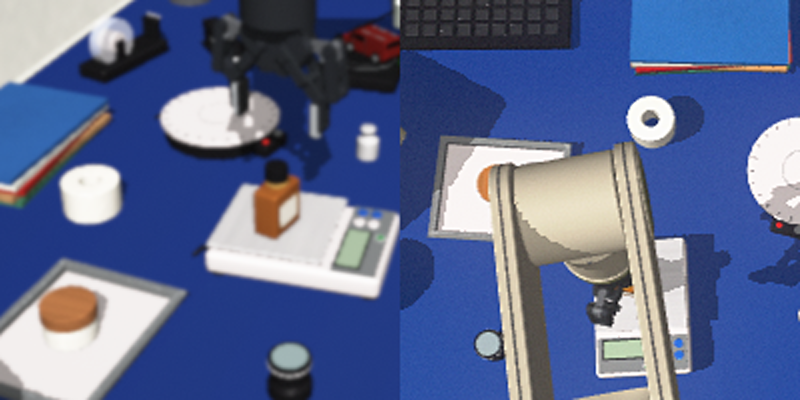

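The side half shows the bottle upright below the open gripper (px about (238,222)) and the jar standing in the tray. Descending over the bottle now.

Request:
play_rows([
  [[0,0,1.5,0,0,0],[0,0,3.5,0,0,0],[0,0,5.5,0,0,0],[0,0,7,0,0,0],[0,0,8,0,0,0]],
])

```text
time: 11.6
tool_pos: [429.4, 128.3, 71.8]
tcp_rot: [-179.9, 0.0, 77.0]
ft_force: [0.6, 0.0, 0.2]
finger_gap: 85.3
grip_force: 0.0
```

Request:
play_rows([
  [[0,0,0.6,0,0,0],[0,0,1.2,0,0,0],[0,0,1.7,0,0,0],[0,0,2,0,0,0],[0,0,2,0,0,0]],
])

```text
time: 12.1
tool_pos: [430.0, 128.0, 53.1]
tcp_rot: [-180.0, 0.0, 77.0]
ft_force: [0.2, -0.2, -0.5]
finger_gap: 85.5
grip_force: 0.0
```

Request:
play_rows([
  [[0,0,0,0,0,0],[0,0,0,0,0,0],[0,0,0,0,0,0],[0,0,0,0,0,0],[0,0,0,0,0,0]],
], jaw=0.45)

```text
time: 12.6
tool_pos: [430.1, 128.0, 53.3]
tcp_rot: [180.0, -0.0, 77.0]
ft_force: [0.4, 0.7, -0.6]
finger_gap: 38.5
grip_force: 0.0
```

Request:
play_rows([
  [[0,0,0,0,0,0],[0,0,0,0,0,0],[0,0,0,0,0,0],[0,0,0,0,0,0],[0,0,0,0,0,0]],
], jaw=0.15, squeeze=40)

```text
time: 13.1
tool_pos: [430.3, 128.0, 53.4]
tcp_rot: [180.0, -0.0, 77.0]
ft_force: [1.0, -1.1, 3.5]
finger_gap: 29.5
grip_force: 39.8
```

Request:
play_rows([
  [[0,0,-0.1,0,0,0],[0,0,-0.2,0,0,0],[0,0,-0.5,0,0,0],[0,0,-1,0,0,0],[0,0,-1.5,0,0,0]],
])

```text
time: 13.6
tool_pos: [429.9, 128.0, 68.5]
tcp_rot: [-180.0, 0.0, 77.0]
ft_force: [0.1, -0.0, -1.9]
finger_gap: 29.7
grip_force: 39.5
```

Request:
play_rows([
  [[0,0,-1.2,0,0,0],[0,0,-3,0,0,0],[0,0,-5,0,0,0],[0,0,-6.5,0,0,0],[0,0,-7,0,0,0]],
])

```text
time: 14.1
tool_pos: [431.5, 128.2, 141.1]
tcp_rot: [179.8, -0.1, 77.0]
ft_force: [0.1, -0.5, -1.4]
finger_gap: 29.3
grip_force: 39.5
```

Request:
play_rows([
  [[-0.3,0.3,0,0,0,0],[-1,1.1,0,0,0,0],[-2.1,2.3,0,0,0,0],[-3.4,3.75,0,0,0,0],[-4.94,5.43,0,0,0,0]],
])

```text
time: 14.6
tool_pos: [471.6, 66.5, 136.9]
tcp_rot: [-179.9, 0.0, 77.0]
ft_force: [1.1, 0.1, -0.9]
finger_gap: 29.5
grip_force: 39.5
```

Request:
play_rows([
  [[-1.7,1.9,0,0,0,0],[-3.5,3.85,0,0,0,0],[-5.3,5.8,0,0,0,0],[-7.1,7.8,0,0,0,0],[-8.9,9.77,0,0,0,0]],
])

```text
time: 15.1
tool_pos: [546.8, -42.9, 136.6]
tcp_rot: [-179.9, 0.0, 77.0]
ft_force: [1.2, 0.2, -1.5]
finger_gap: 29.6
grip_force: 39.5
```

Request:
play_rows([
  [[-1.7,1.87,0,0,0,0],[-3.2,3.5,0,0,0,0],[-4.5,4.95,0,0,0,0],[-5.5,6.05,0,0,0,0],[-5.93,6.51,0,0,0,0]],
])

```text
time: 15.6
tool_pos: [596.8, -115.4, 136.5]
tcp_rot: [-179.9, 0.0, 76.9]
ft_force: [0.3, 0.7, -0.6]
finger_gap: 29.4
grip_force: 39.6
```

Request:
play_rows([
  [[0,0,1,0,0,0],[0,0,2.5,0,0,0],[0,0,4,0,0,0],[0,0,5,0,0,0],[0,0,5.5,0,0,0]],
])

```text
time: 16.1
tool_pos: [595.6, -112.6, 80.7]
tcp_rot: [-179.8, -0.0, 77.0]
ft_force: [-0.2, -0.7, -1.9]
finger_gap: 29.5
grip_force: 39.6
```

Run:
```python
from h import *
p=sensors.sense()["tool_pos"];print(p)
q=optics.snapshot("side"); s=optics.snapshot("top")
a=q["pixels"][80:230,130:280,::-1]; b=s["pixels"][80:230,220:370,::-1]
cv2.imwrite("pics/b2.png",cv2.resize(np.hstack([a,b]),None,fx=2.6,fy=2.6,interpolation=cv2.INTER_CUBIC))
a=np.radians(77); R=np.array([[np.cos(a),-np.sin(a)],[np.sin(a),np.cos(a)]])
B=np.array([[i*26,j*15] for i in(-1,1) for j in(-1,1)])@R.T+p[:2]
z=p[2]-13
for v,o in((q,[130,80]),(s,[220,80])):
  C=px(v,np.vstack([np.c_[B,np.full(4,zz)] for zz in(z,z+55)])); print(((C-o)*2.6).round().tolist())
```

```text
[ 595.55794324 -112.6436581    80.68706433]
[[213.0, 207.0], [236.0, 213.0], [183.0, 226.0], [208.0, 233.0], [211.0, 158.0], [235.0, 164.0], [180.0, 176.0], [205.0, 182.0]]
[[213.0, 153.0], [208.0, 180.0], [166.0, 143.0], [160.0, 169.0], [218.0, 138.0], [212.0, 166.0], [169.0, 128.0], [162.0, 155.0]]
```

View pics/b2.png

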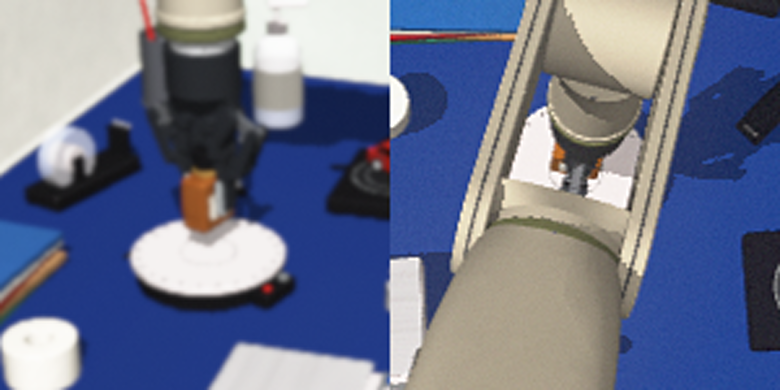

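The side half shows the bottle held upright over the disc, its outline within about 2 px of where I predicted. Lowering it.

Request:
play_rows([
  [[0,0,0.9,0,0,0],[0,0,1.8,0,0,0],[0,0,2.6,0,0,0],[0,0,3.2,0,0,0],[0,0,3.4,0,0,0]],
])

```text
time: 16.7
tool_pos: [596.3, -113.3, 47.9]
tcp_rot: [-179.9, -0.0, 77.0]
ft_force: [-0.3, -0.0, -1.1]
finger_gap: 29.6
grip_force: 39.6
```

Request:
play_rows([
  [[0,0,0.1,0,0,0],[0,0,0.2,0,0,0],[0,0,0.25,0,0,0],[0,0,0.25,0,0,0],[0,0,0.25,0,0,0]],
])

```text
time: 17.2
tool_pos: [597.3, -113.6, 47.0]
tcp_rot: [180.0, 0.0, 77.0]
ft_force: [0.3, 1.0, -1.3]
finger_gap: 29.6
grip_force: 39.6
```

Request:
play_rows([
  [[0,0,0.03,0,0,0],[0,0,0.06,0,0,0],[0,0,0.1,0,0,0],[0,0,0.1,0,0,0]],
])

```text
time: 17.6
tool_pos: [597.0, -113.5, 45.6]
tcp_rot: [-180.0, 0.0, 77.0]
ft_force: [0.3, 0.0, -0.9]
finger_gap: 29.5
grip_force: 39.6
```

Request:
play_rows([
  [[0,0,0.03,0,0,0],[0,0,0.06,0,0,0],[0,0,0.06,0,0,0],[0,0,0.06,0,0,0]],
])

```text
time: 18.0
tool_pos: [597.1, -113.5, 45.5]
tcp_rot: [180.0, 0.0, 77.0]
ft_force: [-3.0, 1.4, 4.5]
finger_gap: 30.0
grip_force: 40.2
```

Request:
play_rows([
  [[0,0,0,0,0,0],[0,0,0,0,0,0],[0,0,0,0,0,0],[0,0,0,0,0,0],[0,0,0,0,0,0]],
], jaw=1)

```text
time: 18.5
tool_pos: [597.1, -113.5, 45.0]
tcp_rot: [180.0, -0.0, 77.0]
ft_force: [-0.1, 0.1, 0.2]
finger_gap: 85.4
grip_force: 0.0
```

Request:
play_rows([
  [[0,0,-1,0,0,0],[0,0,-3,0,0,0],[0,0,-6,0,0,0],[0,0,-9,0,0,0],[0,0,-12,0,0,0]],
])

```text
time: 19.0
tool_pos: [597.1, -113.5, 167.1]
tcp_rot: [180.0, 0.0, 77.0]
ft_force: [0.4, -0.3, -0.1]
finger_gap: 85.6
grip_force: 0.0
```

Request:
play_rows([
  [[-2.9,-0.8,0,0,0,-8],[-5.8,-1.6,0,0,0,-16],[-8.7,-2.4,0,0,0,-24],[-11.6,-3.2,0,0,0,-31],[-14.6,-4.02,0,0,0,-36.5]],
])

```text
time: 19.5
tool_pos: [524.6, -247.6, 166.1]
tcp_rot: [180.0, 0.0, 113.8]
ft_force: [0.4, -0.6, 0.7]
finger_gap: 85.8
grip_force: 0.0
```

Request:
play_rows([
  [[-1.9,-2.4,0,0,0,-8],[-3.8,-4.8,0,0,0,-16],[-5.7,-7.2,0,0,0,-24],[-7.6,-9.6,0,0,0,-31],[-9.35,-11.92,0,0,0,-36.5]],
])

```text
time: 20.0
tool_pos: [452.4, -381.3, 166.1]
tcp_rot: [-180.0, 0.1, 150.3]
ft_force: [0.9, 0.7, 0.5]
finger_gap: 85.5
grip_force: 0.0
```

Request:
play_rows([
  [[0,0,0,0,0,0],[0,0,0,0,0,0],[0,0,0,0,0,0]],
])

```text
time: 20.3
tool_pos: [453.4, -379.4, 165.4]
tcp_rot: [180.0, 0.0, 150.0]
ft_force: [0.0, 1.2, -0.5]
finger_gap: 85.7
grip_force: 0.0
```

Run:
```python
from h import *
p=sensors.sense();print(p["tool_pos"],p["joint_pos"])
q=optics.snapshot("side"); s=optics.snapshot("top")
a=q["pixels"][80:230,170:320,::-1]; b=s["pixels"][90:240,270:420,::-1]
cv2.imwrite("pics/v1.png",cv2.resize(np.hstack([a,b]),None,fx=2.6,fy=2.6,interpolation=cv2.INTER_CUBIC))
# bottle: cap in side view predicted vs seen
print("bottle cap top px side",(px(q,[597,-113.5,111])-[170,80])*2.6,"base",(px(q,[597,-113.5,32])-[170,80])*2.6)
```

```text
[ 453.44509787 -379.35778484  165.44369481] [-4.49000528e+01  8.34112872e+00  9.12615245e+01  2.55376334e-02
  8.03884183e+01 -1.04857276e+02]
bottle cap top px side [[103.36588047 180.18755657]] base [[106.61725494 249.6329035 ]]
```

View pics/v1.png

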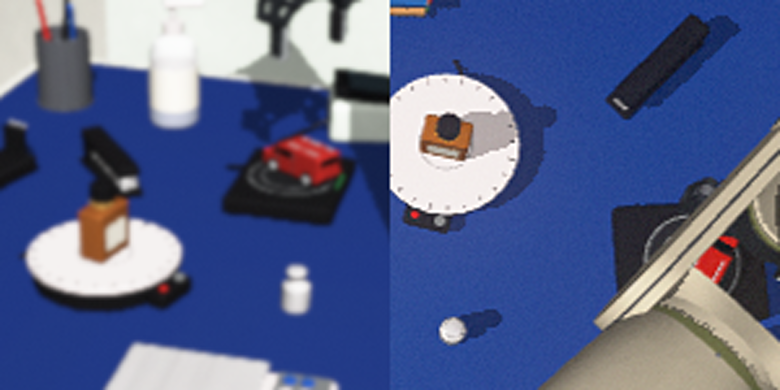

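The bottle stands upright in the middle of the disc. The van at side crop (303,160) is undisturbed and the gripper is above it.

Request:
play_rows([
  [[0,0,2,0,0,0],[0,0,5,0,0,0],[0,0,8,0,0,0],[0,0,10,0,0,0],[0,0,11,0,0,0]],
])

```text
time: 20.9
tool_pos: [452.4, -378.0, 52.6]
tcp_rot: [179.9, -0.2, 150.0]
ft_force: [-0.4, 0.9, -0.8]
finger_gap: 85.5
grip_force: 0.0
```

Request:
play_rows([
  [[0,0,0.8,0,0,0],[0,0,1.6,0,0,0],[0,0,2.3,0,0,0],[0,0,2.6,0,0,0],[0,0,2.6,0,0,0]],
])

```text
time: 21.4
tool_pos: [453.0, -380.0, 29.0]
tcp_rot: [180.0, -0.0, 150.0]
ft_force: [-1.3, -0.9, 1.0]
finger_gap: 85.5
grip_force: 0.0
```

Request:
play_rows([
  [[0,0,0,0,0,0],[0,0,0,0,0,0],[0,0,0,0,0,0],[0,0,0,0,0,0],[0,0,0,0,0,0]],
], jaw=0.55)

```text
time: 21.9
tool_pos: [453.0, -380.1, 29.2]
tcp_rot: [-180.0, 0.0, 150.0]
ft_force: [-0.3, -0.4, 0.1]
finger_gap: 47.0
grip_force: 0.0
```

Request:
play_rows([
  [[0,0,0,0,0,0],[0,0,0,0,0,0],[0,0,0,0,0,0],[0,0,0,0,0,0],[0,0,0,0,0,0]],
], jaw=0.2, squeeze=40)

```text
time: 22.4
tool_pos: [453.1, -380.1, 29.3]
tcp_rot: [-180.0, 0.0, 150.0]
ft_force: [-0.8, 1.0, 5.3]
finger_gap: 37.9
grip_force: 39.9
```

Request:
play_rows([
  [[0,0,-0.1,0,0,0],[0,0,-0.2,0,0,0],[0,0,-0.5,0,0,0],[0,0,-1,0,0,0],[0,0,-1.5,0,0,0]],
])

```text
time: 22.9
tool_pos: [453.0, -380.0, 44.4]
tcp_rot: [-180.0, -0.0, 150.0]
ft_force: [0.7, -0.4, -2.6]
finger_gap: 37.8
grip_force: 40.0
```

Request:
play_rows([
  [[0,0,-1.2,0,0,0],[0,0,-3,0,0,0],[0,0,-5.5,0,0,0],[0,0,-8,0,0,0],[0,0,-9,0,0,0]],
])

```text
time: 23.4
tool_pos: [454.4, -381.3, 138.3]
tcp_rot: [-179.9, 0.3, 150.0]
ft_force: [1.1, -0.9, -1.3]
finger_gap: 37.6
grip_force: 40.1
```

Run:
```python
from h import *
p=sensors.sense()["tool_pos"];print(p)
q=optics.snapshot("side")
a=q["pixels"][60:190,220:350,::-1]
cv2.imwrite("pics/v2.png",cv2.resize(a,None,fx=4,fy=4,interpolation=cv2.INTER_CUBIC))
a=np.radians(-30); R=np.array([[np.cos(a),-np.sin(a)],[np.sin(a),np.cos(a)]])
B=np.array([[i*46,j*19] for i in(-1,1) for j in(-1,1)])@R.T+p[:2]
C=px(q,np.vstack([np.c_[B,np.full(4,p[2]-5+zz)] for zz in(0,20)])); print(((C-[220,60])*4).round().tolist())
```

```text
[ 454.43737076 -381.345659    138.30983198]
[[334.0, 223.0], [298.0, 236.0], [245.0, 192.0], [209.0, 203.0], [335.0, 198.0], [299.0, 210.0], [246.0, 167.0], [210.0, 178.0]]
```

View pics/v2.png

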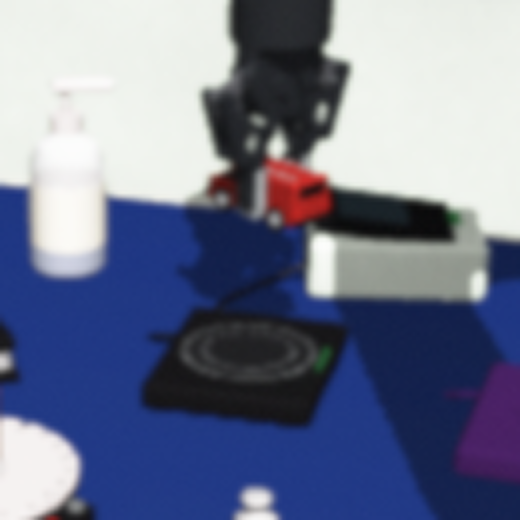

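The side view shows the van held level above the empty reader, its outline within about 1 px of prediction. Carrying it to the scale.

Request:
play_rows([
  [[0.3,0.45,0,0,0,0],[1,1.6,0,0,0,0],[2.1,3.3,0,0,0,0],[3.6,5.7,0,0,0,0],[5.3,8.37,0,0,0,0]],
])

```text
time: 23.95
tool_pos: [447.7, -278.7, 132.0]
tcp_rot: [180.0, -0.2, 150.0]
ft_force: [0.4, 0.2, -0.7]
finger_gap: 37.1
grip_force: 40.2
```

Request:
play_rows([
  [[1.6,2.53,0,0,0,0],[3.2,5.06,0,0,0,0],[4.8,7.6,0,0,0,0],[6.4,10.1,0,0,0,0],[7.94,12.56,0,0,0,0]],
])

```text
time: 24.45
tool_pos: [441.3, -129.9, 132.1]
tcp_rot: [-180.0, -0.2, 150.0]
ft_force: [0.5, 1.1, -1.8]
finger_gap: 37.4
grip_force: 40.2
```

Request:
play_rows([
  [[1.6,2.53,0,0,0,0],[3.2,5.06,0,0,0,0],[4.8,7.6,0,0,0,0],[6.4,10.1,0,0,0,0],[7.94,12.56,0,0,0,0]],
])

```text
time: 24.95
tool_pos: [435.0, 18.0, 132.2]
tcp_rot: [-179.9, -0.2, 150.0]
ft_force: [1.5, 1.0, -1.8]
finger_gap: 37.2
grip_force: 40.2
```

Request:
play_rows([
  [[1.5,2.37,0,0,0,0],[2.9,4.6,0,0,0,0],[4.1,6.5,0,0,0,0],[5,7.9,0,0,0,0],[5.3,8.37,0,0,0,0]],
])

```text
time: 25.45
tool_pos: [431.0, 116.6, 132.4]
tcp_rot: [-179.9, -0.2, 150.1]
ft_force: [-0.7, -0.4, -1.4]
finger_gap: 37.2
grip_force: 40.2
```

Request:
play_rows([
  [[0,0,1,0,0,0],[0,0,2.5,0,0,0],[0,0,4,0,0,0],[0,0,5.2,0,0,0],[0,0,6,0,0,0]],
])

```text
time: 25.95
tool_pos: [431.9, 114.2, 72.1]
tcp_rot: [-179.9, -0.1, 150.0]
ft_force: [-0.8, -0.9, -1.2]
finger_gap: 37.5
grip_force: 40.3
```

Request:
play_rows([
  [[0,0,0.7,0,0,0],[0,0,1.4,0,0,0],[0,0,2,0,0,0],[0,0,2.4,0,0,0],[0,0,2.5,0,0,0]],
])

```text
time: 26.45
tool_pos: [432.8, 114.9, 48.7]
tcp_rot: [-180.0, -0.0, 150.0]
ft_force: [-0.4, -0.4, -1.2]
finger_gap: 37.3
grip_force: 40.3
```

Request:
play_rows([
  [[0,0,0.1,0,0,0],[0,0,0.15,0,0,0],[0,0,0.2,0,0,0],[0,0,0.25,0,0,0],[0,0,0.25,0,0,0]],
])

```text
time: 26.95
tool_pos: [433.1, 114.9, 46.6]
tcp_rot: [180.0, 0.0, 150.0]
ft_force: [0.4, -0.6, -1.8]
finger_gap: 37.5
grip_force: 40.3
```

Request:
play_rows([
  [[0,0,0.03,0,0,0],[0,0,0.06,0,0,0],[0,0,0.1,0,0,0],[0,0,0.1,0,0,0],[0,0,0.1,0,0,0]],
])

```text
time: 27.45
tool_pos: [433.0, 114.9, 45.6]
tcp_rot: [-180.0, -0.0, 150.0]
ft_force: [-0.3, 0.9, -2.4]
finger_gap: 37.5
grip_force: 40.3
```

Request:
play_rows([
  [[0,0,0.02,0,0,0],[0,0,0.04,0,0,0],[0,0,0.05,0,0,0],[0,0,0.05,0,0,0]],
])

```text
time: 27.85
tool_pos: [433.1, 114.9, 45.3]
tcp_rot: [180.0, 0.0, 150.0]
ft_force: [-2.6, 0.6, 2.9]
finger_gap: 37.3
grip_force: 40.5
```

Request:
play_rows([
  [[0,0,0,0,0,0],[0,0,0,0,0,0],[0,0,0,0,0,0],[0,0,0,0,0,0],[0,0,0,0,0,0]],
], jaw=1)

```text
time: 28.35
tool_pos: [433.1, 114.9, 45.1]
tcp_rot: [180.0, 0.0, 150.0]
ft_force: [-0.2, -0.5, -0.9]
finger_gap: 85.7
grip_force: 0.0
```

Request:
play_rows([
  [[0,0,-1,0,0,0],[0,0,-3,0,0,0],[0,0,-6,0,0,0],[0,0,-9,0,0,0],[0,0,-11,0,0,0]],
])

```text
time: 28.85
tool_pos: [433.9, 115.1, 158.3]
tcp_rot: [179.9, 0.1, 150.0]
ft_force: [0.8, -0.2, 0.4]
finger_gap: 85.2
grip_force: 0.0
```

Request:
play_rows([
  [[-0.2,2,0,0,0,-7],[-0.4,5,0,0,0,-14],[-0.6,8,0,0,0,-21],[-0.8,11,0,0,0,-27],[-0.98,12.6,0,0,0,-30]],
])

```text
time: 29.35
tool_pos: [505.5, 221.0, 156.0]
tcp_rot: [180.0, 0.1, -179.7]
ft_force: [0.2, -0.4, -0.7]
finger_gap: 85.5
grip_force: 0.0
```

Request:
play_rows([
  [[-1.5,2.2,0,0,0,0],[-3.2,4.7,0,0,0,0],[-5,7.3,0,0,0,0],[-6.5,9.4,0,0,0,0],[-7.14,10.42,0,0,0,0]],
])

```text
time: 29.85
tool_pos: [576.8, 325.1, 155.7]
tcp_rot: [180.0, 0.0, -180.0]
ft_force: [-0.9, -0.0, 0.1]
finger_gap: 85.6
grip_force: 0.0
```

Request:
play_rows([
  [[0,0,0,0,0,0],[0,0,0,0,0,0],[0,0,0,0,0,0]],
])

```text
time: 30.15
tool_pos: [575.6, 322.6, 155.3]
tcp_rot: [-180.0, -0.0, 180.0]
ft_force: [-0.5, 0.2, 0.0]
finger_gap: 85.5
grip_force: 0.0
```

Run:
```python
from h import *
p=sensors.sense();print(p["tool_pos"],p["tcp_rot"])
q=optics.snapshot("side"); s=optics.snapshot("top")
a=q["pixels"][150:350,100:300,::-1]; b=s["pixels"][70:270,90:290,::-1]
cv2.imwrite("pics/j1.png",cv2.resize(np.hstack([a,b]),None,fx=2,fy=2,interpolation=cv2.INTER_CUBIC))
print("jar top px",(px(q,[577,323.3,46])-[100,150])*2,"van mid",(px(q,[435,115,60])-[100,150])*2,(px(s,[435,115,75])-[90,70])*2)
```

```text
[575.59109268 322.63055925 155.3240919 ] [-1.79983743e+02 -1.24805633e-02  1.79976070e+02]
jar top px [[ 70.11403981 241.60381162]] van mid [[279.8680584  142.06043832]] [[237.99106947 258.23103527]]
```

View pics/j1.png

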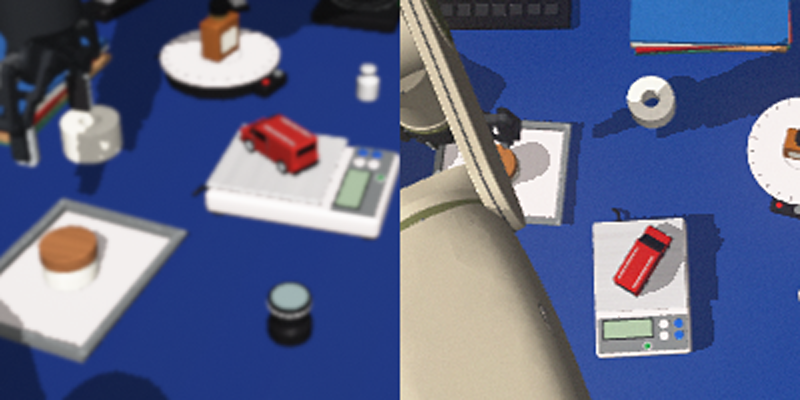

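The van stands on the pan near its middle, at crop (642,262), where the pan centre is about (641,266). The jar stands in the tray, lid at crop (68,241), within 2 px of prediction.

Request:
play_rows([
  [[-0.1,0,2,0,0,0],[-0.1,0,5,0,0,0],[-0.1,0,8,0,0,0],[-0.1,0,10,0,0,0],[-0.1,0,11,0,0,0]],
])

```text
time: 30.75
tool_pos: [575.2, 322.1, 42.6]
tcp_rot: [-179.9, -0.2, 180.0]
ft_force: [-0.6, 0.4, -0.7]
finger_gap: 85.3
grip_force: 0.0
```

Request:
play_rows([
  [[0,0,0.8,0,0,0],[0,0,1.7,0,0,0],[0,0,2.5,0,0,0],[0,0,3,0,0,0],[0,0,3.15,0,0,0]],
])

```text
time: 31.25
tool_pos: [576.7, 323.3, 13.1]
tcp_rot: [-180.0, -0.0, 180.0]
ft_force: [-0.2, -0.4, 0.0]
finger_gap: 85.5
grip_force: 0.0
```

Request:
play_rows([
  [[0,0,0,0,0,0],[0,0,0,0,0,0],[0,0,0,0,0,0],[0,0,0,0,0,0],[0,0,0,0,0,0]],
], jaw=0.73)

```text
time: 31.75
tool_pos: [577.1, 323.4, 13.8]
tcp_rot: [180.0, 0.0, 180.0]
ft_force: [-0.9, 0.2, 0.2]
finger_gap: 62.2
grip_force: 0.0
```

Request:
play_rows([
  [[0,0,0,0,0,0],[0,0,0,0,0,0],[0,0,0,0,0,0],[0,0,0,0,0,0],[0,0,0,0,0,0]],
], jaw=0.4, squeeze=50)

```text
time: 32.25
tool_pos: [577.3, 323.4, 14.1]
tcp_rot: [180.0, 0.0, 180.0]
ft_force: [-0.8, -1.2, 4.9]
finger_gap: 54.7
grip_force: 53.1
```

Request:
play_rows([
  [[0,0,-0.1,0,0,0],[0,0,-0.2,0,0,0],[0,0,-0.5,0,0,0],[0,0,-1,0,0,0],[0,0,-1.5,0,0,0]],
])

```text
time: 32.75
tool_pos: [576.7, 323.3, 28.8]
tcp_rot: [-180.0, -0.0, 180.0]
ft_force: [0.1, 1.2, -3.0]
finger_gap: 54.7
grip_force: 53.0
```

Request:
play_rows([
  [[0,0,-1.5,0,0,0],[0,0,-4,0,0,0],[0,0,-7.5,0,0,0],[0,0,-10,0,0,0],[0,0,-12,0,0,0]],
])

```text
time: 33.25
tool_pos: [577.9, 323.9, 152.7]
tcp_rot: [179.9, 0.2, 180.0]
ft_force: [0.6, -0.9, -1.4]
finger_gap: 54.7
grip_force: 53.1
```

Request:
play_rows([
  [[0,0,-1.5,0,0,0],[0,0,-2,0,0,0],[0,0,-2,0,0,0]],
])

```text
time: 33.55
tool_pos: [577.3, 323.5, 169.6]
tcp_rot: [180.0, 0.1, 180.0]
ft_force: [-0.2, -0.5, -1.7]
finger_gap: 54.6
grip_force: 53.1
```

Request:
play_rows([
  [[0.08,-0.5,0,0,0,0],[0.28,-1.8,0,0,0,0],[0.6,-3.8,0,0,0,0],[1.03,-6.5,0,0,0,0],[1.5,-9.5,0,0,0,0]],
])

```text
time: 34.05
tool_pos: [560.7, 226.7, 167.1]
tcp_rot: [-179.9, -0.1, -180.0]
ft_force: [-0.5, -0.6, -1.0]
finger_gap: 54.5
grip_force: 53.1
```

Request:
play_rows([
  [[0.54,-3.4,0,0,0,0],[1.08,-6.8,0,0,0,0],[1.61,-10.2,0,0,0,0],[2.15,-13.6,0,0,0,0],[2.69,-17,0,0,0,0]],
])

```text
time: 34.55
tool_pos: [533.4, 56.2, 167.3]
tcp_rot: [-180.0, -0.1, 180.0]
ft_force: [1.6, -0.1, -1.6]
finger_gap: 54.5
grip_force: 53.1
```

Request:
play_rows([
  [[0.54,-3.4,0,0,0,0],[1.08,-6.8,0,0,0,0],[1.61,-10.2,0,0,0,0],[2.15,-13.6,0,0,0,0],[2.69,-17,0,0,0,0]],
])

```text
time: 35.05
tool_pos: [506.4, -113.5, 167.5]
tcp_rot: [180.0, -0.1, 180.0]
ft_force: [0.7, -1.0, -1.4]
finger_gap: 54.6
grip_force: 53.1
```

Request:
play_rows([
  [[0.54,-3.4,0,0,0,0],[1.08,-6.8,0,0,0,0],[1.61,-10.2,0,0,0,0],[2.15,-13.6,0,0,0,0],[2.69,-17,0,0,0,0]],
])

```text
time: 35.55
tool_pos: [479.3, -283.1, 167.4]
tcp_rot: [179.9, -0.1, 180.0]
ft_force: [0.0, 0.8, -0.8]
finger_gap: 54.6
grip_force: 53.1
```

Request:
play_rows([
  [[0.45,-2.9,0,0,0,0],[0.85,-5.4,0,0,0,0],[1.17,-7.5,0,0,0,0],[1.42,-9,0,0,0,0],[1.51,-9.63,0,0,0,0]],
])

```text
time: 36.05
tool_pos: [464.7, -379.1, 167.7]
tcp_rot: [180.0, -0.1, 179.9]
ft_force: [-1.3, 0.5, -1.5]
finger_gap: 54.6
grip_force: 53.1
```

Request:
play_rows([
  [[0,0,1.5,0,0,0],[0,0,4,0,0,0],[0,0,6.5,0,0,0],[0,0,8.5,0,0,0],[0,0,9.5,0,0,0]],
])

```text
time: 36.55
tool_pos: [464.8, -375.2, 69.8]
tcp_rot: [179.8, -0.2, -179.9]
ft_force: [-0.7, -0.5, -1.7]
finger_gap: 54.7
grip_force: 53.1
```

Request:
play_rows([
  [[0,0,1,0,0,0],[0,0,2,0,0,0],[0,0,3,0,0,0],[0,0,3.6,0,0,0],[0,0,3.8,0,0,0]],
])

```text
time: 37.05
tool_pos: [465.8, -377.7, 34.9]
tcp_rot: [180.0, -0.0, 180.0]
ft_force: [0.3, -0.1, -1.5]
finger_gap: 54.6
grip_force: 53.1
```

Request:
play_rows([
  [[0,0,0.1,0,0,0],[0,0,0.15,0,0,0],[0,0,0.2,0,0,0],[0,0,0.25,0,0,0],[0,0,0.25,0,0,0]],
])

```text
time: 37.55
tool_pos: [466.2, -378.1, 33.3]
tcp_rot: [-180.0, 0.0, 180.0]
ft_force: [-0.6, 0.1, -1.2]
finger_gap: 54.6
grip_force: 53.1
```

Request:
play_rows([
  [[0,0,0.03,0,0,0],[0,0,0.06,0,0,0],[0,0,0.1,0,0,0],[0,0,0.1,0,0,0],[0,0,0.1,0,0,0]],
])

```text
time: 38.05
tool_pos: [466.1, -378.0, 32.1]
tcp_rot: [-180.0, 0.0, 180.0]
ft_force: [0.0, 0.4, -1.3]
finger_gap: 54.8
grip_force: 53.2
```

Request:
play_rows([
  [[0,0,0.02,0,0,0],[0,0,0.04,0,0,0],[0,0,0.05,0,0,0],[0,0,0.05,0,0,0]],
])

```text
time: 38.45
tool_pos: [466.1, -378.0, 32.1]
tcp_rot: [-180.0, 0.0, -180.0]
ft_force: [-2.0, 3.1, 5.4]
finger_gap: 54.6
grip_force: 53.3
```

Request:
play_rows([
  [[0,0,0,0,0,0],[0,0,0,0,0,0],[0,0,0,0,0,0],[0,0,0,0,0,0],[0,0,0,0,0,0]],
], jaw=1)

```text
time: 38.95
tool_pos: [466.0, -378.0, 31.5]
tcp_rot: [180.0, -0.0, 180.0]
ft_force: [0.1, -0.2, 0.3]
finger_gap: 85.3
grip_force: 0.0
```

Request:
play_rows([
  [[0,0,-1,0,0,0],[0,0,-4,0,0,0],[0,0,-8,0,0,0],[0,0,-13,0,0,0],[0,0,-18,0,0,0]],
])

```text
time: 39.45
tool_pos: [465.7, -377.6, 213.8]
tcp_rot: [180.0, -0.0, 180.0]
ft_force: [0.9, -0.7, 0.1]
finger_gap: 85.6
grip_force: 0.0
```

Request:
play_rows([
  [[4,-2,0,0,0,0],[8,-5,0,0,0,0],[12,-7,0,0,0,0],[16,-9,0,0,0,0],[18,-10,0,0,0,0]],
])

```text
time: 39.95
tool_pos: [290.3, -475.8, 212.5]
tcp_rot: [-179.6, -0.6, 178.8]
ft_force: [0.2, 0.1, -0.1]
finger_gap: 85.2
grip_force: 0.0
```

Request:
play_rows([
  [[0,0,0,0,0,0],[0,0,0,0,0,0],[0,0,0,0,0,0],[0,0,0,0,0,0],[0,0,0,0,0,0]],
])

```text
time: 40.45
tool_pos: [294.9, -473.4, 211.4]
tcp_rot: [-179.7, -0.5, 179.3]
ft_force: [-0.8, 0.2, -0.3]
finger_gap: 85.6
grip_force: 0.0
```

Run:
```python
from h import *
q=optics.snapshot("side"); s=optics.snapshot("top")
a=q["pixels"][100:320,90:350,::-1]; b=s["pixels"][95:260,100:420,::-1]
cv2.imwrite("pics/e_side.png",cv2.resize(a,None,fx=2.5,fy=2.5,interpolation=cv2.INTER_CUBIC))
cv2.imwrite("pics/e_top.png",cv2.resize(b,None,fx=2.5,fy=2.5,interpolation=cv2.INTER_CUBIC))
g=hsv(s); H,S,V=g[...,0],g[...,1],g[...,2]
org=(H>3)&(H<22)&(S>90)&(V>60); u=px(s,[466,-378,64])[0]
P=ray(s,blob(org,tuple(u)),64);print("jar",rect(P))
red=((H<8)|(H>170))&(S>150)&(V>80); print("van",rect(ray(s,blob(red,tuple(px(s,[434,115,70])[0])),75)))
u=px(s,[597,-113.5,95])[0]; print("bottle",rect(ray(s,blob(org,tuple(u)),87)))
```

```text
jar [ 467.7 -378.1   57.4   55.7   89.7]
van [423.5 116.8  40.   64.1  58.9]
bottle [ 589.1 -109.4   50.4   41.3   76.2]
```

View pics/e_side.png

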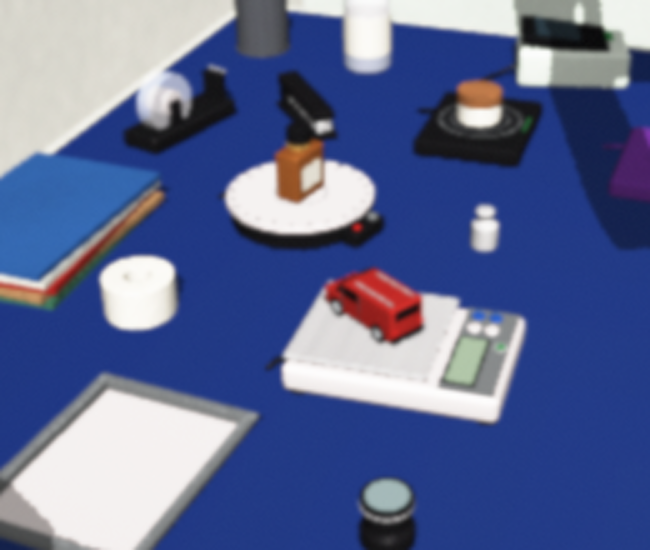

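View pics/e_top.png

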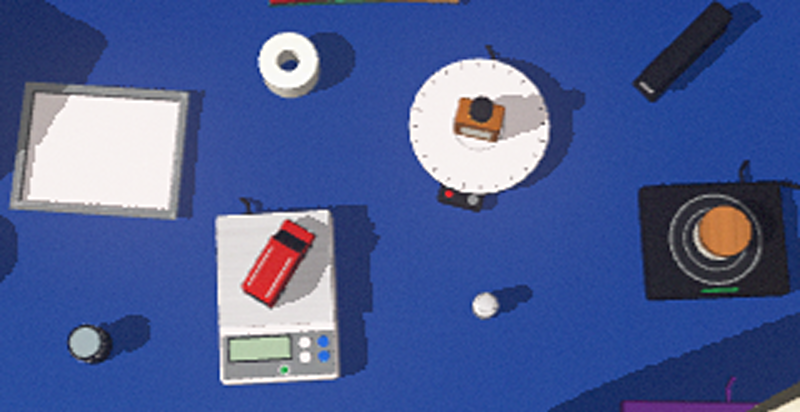

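Both views show the van on the pan, the bottle on the disc and the jar on the reader, all upright and centred. The tray is empty, the bystanders are unmoved and the arm is clear.

```bash
python3 -c "
from bench import job
print(job.hand_in())"
```

```text
the job is handed in; nothing more can be done
None
```

I handed the job in at about 40 s on the robot's clock: the van is on the scale, the bottle on the turntable and the jar on the reader pad (parked in the tray on the way), all upright and close to the middle, with the bystanders unmoved and the arm clear in the last pictures; no verdict came back.

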